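# Offer up the hinge leaf to the open half hinge and hold it for the pin

### The job

On the wooden jamb block one of the two half hinges already has its mating leaf pinned in and hanging; the other is open. Pick up the loose hinge leaf that has a single middle knuckle and bring that knuckle between the two knuckles of the open half hinge, the leaf level, right way up and pointing away from the block, so that all the knuckle holes line up for a pin to be pushed through. Finish holding it there still and in the air, without pressing it against the block's hinge, and leave everything else where it is.

Things in the scene. Friction and masses are not known exactly. Their poses are not given: they have to be found in the camera images.
- leaf_grip (a point): Loose printed grey plastic hinge leaf (about 0.1 kg) lying flat on the table: a plate 60 mm along its x, 50 mm along its y, 10 mm thick, with one knuckle (barrel 24 mm across, 30 mm long along y, hole 13 mm) past the middle of its +x edge, its underside flush with the plate's. This point is the centre of the plate, half-way up (5 mm above the underside); z points up as it lies. Pinch it across y by the plate's two long edges.
- leaf_bore (a point): Centre of the hole in the loose leaf's knuckle: 47 mm along +x and 7 mm up from leaf_grip; axes as leaf_grip; the hole runs along y.
- jamb: Fixed plywood block, 100 mm along x, 300 along y, 100 high; origin at the centre of its underside; its -x face is towards the robot. Two grey half hinges on its top, 160 mm apart along y, each with two knuckles (24 mm across, 13 mm hole along y) overhanging the -x face, a 36 mm gap between them, free below if open. The hinge plates (68 mm wide) begin 17 mm behind the hole's centre line.
- gap_left (a point): Middle of the gap of the half hinge at the block's +y end, on the hole's centre line: where the hole of a mating knuckle has its centre. 67 mm in front of the jamb's origin (-x), 80 mm to +y, 112 mm above the table. Axes as the jamb; the hole runs along y.
- gap_right (a point): The same for the half hinge at the block's -y end (80 mm to -y).
- fitted: A mating leaf like the loose one that is already pinned into one of the two half hinges and hangs stiffly down in front of the block, to about 77 mm below the hole; fixed. Origin at its hole's centre, so it coincides with gap_left or gap_right: that half hinge is taken.
- pin_mid (a point): Middle of the spare steel pin (8 mm thick, 80 mm long) lying along y on its fixed rest on top of the block, 100 mm behind (+x) the open half hinge's hole. Not needed by the robot; its top is about 7 mm above the holes' centre line.
- spare: Bystander: a loose spare leaf with two outer knuckles (the kind already on the block), 83 mm by 68 mm, 24 mm high, lying flat. It does not fit; leave it.
- driver: Bystander: screwdriver about 180 mm long lying along x between the two loose leaves.
- mug: Bystander: white mug 80 mm across, 92 mm high.
- glue: Bystander: glue bottle 52 mm across, 150 mm high.
- offcut: Bystander: wood offcut 120 x 70 x 18 mm.
- screws: Bystander: open screw box 100 x 75 x 40 mm.
Things that resemble listed ones, but are neither listed nor needed, are in the scene too. Leave any turquoise look-alike of the part that bears leaf_grip alone.

How it is judged:
By the outcome, as a careful person would: the job done as asked, in the order asked, and still so for the second after the job is handed in, while the arm keeps its last pose, push and grip.
It also fails if it takes over 40 s, if anything falls off the work surface, if the arm or the gripper's body presses on something with over 40 N, if the wrist force passes 120 N, or if a joint passes its speed limit or range.

### The arm

A 7-joint arm with a two-finger parallel gripper is mounted at the origin on the work surface. World frame = base frame: x ahead of the robot, y to its left, z up, the work surface at z = 0. Lengths are in m, angles in rad, forces in N, time in s.
With the tool pointing down it reaches from about 0.4 to 0.85 m from the base axis. Payload 10.4 kg.
Tool frame: the origin (TCP) lies between the finger pads; the fingertips stand 11 mm ahead of it and the grasp point (between the pads) lies 8 mm behind it; z points along the fingers, y is the direction in which the jaws open and shut (so a half turn about z gives the same grasp; the last joint's range is limited). The gripper opens to 87 mm and grips with 3 to 60 N. Pads are 19 mm wide; open, the fingers measure 117 mm over their backs; the gripper's body (75 mm by 190 mm) begins 51 mm behind the grasp point.
Start: joints at [-1.311, 0.332, -0.065, 1.46, 0.022, 1.35, -0.088], TCP at [0.174, 0.6, 0.234] pointing down, gripper open.
Joint ranges: [-2.6, 2.6], [-0.5, 2.12], [-1.47, 1.34], [0.16, 2.42], [-1.27, 4.41], [0.06, 2.06], [-2.6, 2.6]. Speed limits (rad/s): [2.22, 2.22, 2.79, 2.79, 3.14, 3.14, 3.14].

### API

Orientations are given as a unit quaternion [x, y, z, w].
In Python, from bench import r, eyes gives the robot as it stands.
- The arm moves only by the shell command python3 -m inch 'ROWS' [FORCE]. ROWS is a JSON object of lists of equal length, an entry for each row: "translation": the shift along the world's x, y, z scaled (see below), a list of three; "rot": the turn, a rotation vector about the world's x, y, z scaled (see below), a list of three; "jaw": the finger opening in mm, from 0 to 87. In form: {"translation": [[tx, ty, tz], ...], "rot": [[ax, ay, az], ...], "jaw": [jaw, ...]}. A call has 1 to 20 rows; each row is the pose to reach, as a shift and turn from the pose measured when the call began; what a row does not reach only later rows make up. The controller multiplies each number of a shift by 100 mm and each number of a turn by 60 degrees. A row lasts 1/10 s, in which the tool goes at most 50 mm and 8.59 degrees, less where a joint would pass 70% of its speed; a pose out of reach is approached as far as the arm can. A call with a number of a shift or a turn outside -1 to 1 is refused whole. A call with a gripper value outside its range is refused whole. The fingers move at their own pace and stop on an object; FORCE is the grip in N (left out, the last holds). Time passes only in rows, so rows that repeat a pose let the fingers close. It gives the time, the measured TCP pose, the force and the opening at its end, in the units of the state.
- r.read_state(): the state, without advancing time (a new reading comes with each control period).
- eyes.camera(name): name is "scene" or "side" or "wrist"; returns the picture (480x640x3 uint8, blue, green, red); there is no depth.
- eyes.calibration(name): a dict with "fx", "fy", "cx", "cy" (pixels), "R" (3x3) and "t" (3): a world point X has camera coordinates R X + t; the wrist camera has in their place "hand_eye" (4x4, takes a point from camera to tool coordinates, whose origin is the TCP and whose axes are the flange's). Camera axes: x right, y down, z forward; pixel columns grow to the right and rows downward; lengths in m; the calibration is good to about 2 mm. The wrist camera is an equidistant fisheye: a pixel r from the principal point sees the ray r / f radians off the axis. A picture is of the moment at which its call begins: read the wrist's pose just before it. calibration takes no time and is no camera call.
- r.close_job(): hands the job in, once; it reports no verdict.
The state is a dict: "time": time; "joint_positions": joint angles; "joint_vel": joint speeds; "joint_torque": joint torques, N m; "ee_pos": TCP position; "eef_rot": TCP orientation; "ft_force": force on the tool from outside, world axes, zero at the start; "torque": the same for the moment, N m; "width": finger opening in m.
Only numpy, scipy, OpenCV 4.12 (cv2) and the standard library are available. Lean on these libraries where they do the work, as an engineer would, in place of code of your own. Each camera call takes 0.05 s, during which the arm holds its last target. There are 200 camera calls.

## Working session

There is one attempt and no reset: what is moved stays moved. The work goes in short steps, Python scripts to look and compute and a shell command to move; the robot and the scene stay as the last step left them, time stands still between calls to the robot, and variables do not carry over. Pictures are saved under pics/ and viewed, about 8 in all and at most 12, crops included, and the job is handed in when it is done.

```bash
mkdir -p pics; python3 - <<'E'
from bench import r, eyes
import cv2
print(r.read_state())
for n in("scene","side","wrist"):
    cv2.imwrite(f"pics/a_{n}.png",eyes.camera(n)); print(n,eyes.calibration(n))
E
```

```text
{'time': 0.0, 'joint_positions': array([-1.31059681,  0.3328743 , -0.06474798,  1.46097332,  0.02159137,
        1.34988578, -0.0885101 ]), 'joint_vel': array([ 0.00107081,  0.00067242, -0.00044241, -0.00031486, -0.00124208,
       -0.00393529,  0.00023637]), 'joint_torque': array([ 1.87608362e-03, -6.23253751e+01,  2.61194736e-02, -3.89891875e+01,
       -6.11371058e-02,  4.00636217e-02,  1.18892222e-04]), 'ee_pos': array([0.17427136, 0.59981256, 0.23273725]), 'eef_rot': array([ 1.40901764e-01,  9.90023318e-01, -7.18237245e-04, -8.01482605e-05]), 'ft_force': array([ 0.2235479 , -0.37244979,  0.18924482]), 'torque': array([-0.00876809, -0.0136234 , -0.00843615]), 'width': 0.08728061810824253}
scene {'fx': 575.6480975351877, 'fy': 575.6480975351877, 'cx': 307.7482405351967, 'cy': 240.99936540824356, 'R': array([[-2.00866896e-01,  9.79618368e-01,  5.85414329e-04],
       [ 7.84117193e-01,  1.61138304e-01, -5.99328520e-01],
       [-5.87207560e-01, -1.19926226e-01, -8.00502956e-01]]), 't': array([ 0.1063605 , -0.31439859,  1.50534069])}
side {'fx': 480.45218050051835, 'fy': 480.45218050051835, 'cx': 323.79576453972504, 'cy': 237.68012987658227, 'R': array([[ 0.92853206, -0.37096136, -0.01469266],
       [-0.24008997, -0.56982792, -0.78590899],
       [ 0.28316958,  0.73326926, -0.6181676 ]]), 't': array([-0.47192321,  0.18473172,  0.96644319])}
wrist {'fx': 371.64829954431775, 'fy': 371.64829954431775, 'cx': 318.0186028888679, 'cy': 238.04525223613052, 'hand_eye': array([[-2.03440934e-04, -9.63652660e-01, -2.67158212e-01,
         7.32483794e-02],
       [ 9.99999354e-01,  1.02627899e-04, -1.13168316e-03,
        -3.24003605e-04],
       [ 1.11796738e-03, -2.67158269e-01,  9.63652017e-01,
        -1.51147962e-01],
       [ 0.00000000e+00,  0.00000000e+00,  0.00000000e+00,
         1.00000000e+00]])}
```

View pics/a_scene.png

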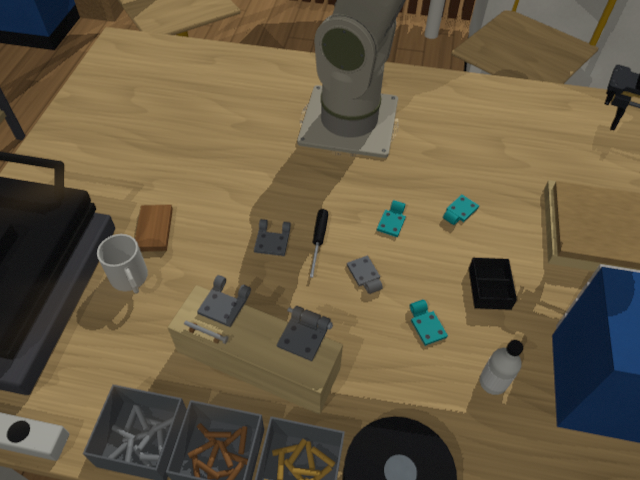

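View pics/a_side.png

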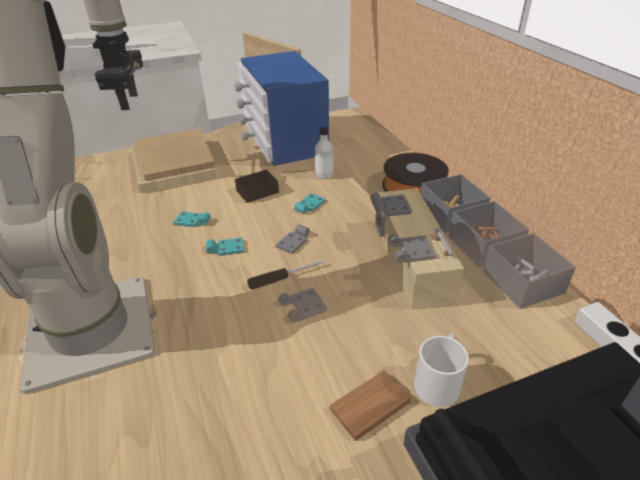

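The scene camera shows the single-knuckle leaf at about (365,272) with its knuckle at (374,286). The open hinge is the left one in the picture (-y end), with its knuckles at about (217,285) and (242,297) and the pin behind it at (206,330). The right hinge already has its leaf. Next I'll measure from zoomed crops of both views.

```bash
cat > h.py <<'E'
import numpy as np, cv2
from bench import r, eyes
from scipy.spatial.transform import Rotation as Ro
def plane(n,uv,z):
    c=eyes.calibration(n); d=c["R"].T@np.array([(uv[0]-c["cx"])/c["fx"],(uv[1]-c["cy"])/c["fy"],1.]); o=-c["R"].T@c["t"]
    return o+d*(z-o[2])/d[2]
def proj(n,X):
    c=eyes.calibration(n); p=c["R"]@X+c["t"]; return np.array([c["fx"]*p[0]/p[2]+c["cx"],c["fy"]*p[1]/p[2]+c["cy"]])
def wpose():
    s=r.read_state(); return s["ee_pos"],Ro.from_quat(s["eef_rot"]).as_matrix()
def wray(uv,pose):
    c=eyes.calibration("wrist"); v=np.array([uv[0]-c["cx"],uv[1]-c["cy"]]); q=np.linalg.norm(v)+1e-9; th=q/c["fx"]
    d=np.r_[v/q*np.sin(th),np.cos(th)]; H=c["hand_eye"]; p,R=pose
    return p+R@H[:3,3], R@H[:3,:3]@d
def wplane(uv,z,pose):
    o,d=wray(uv,pose); return o+d*(z-o[2])/d[2]
def wproj(X,pose):
    c=eyes.calibration("wrist"); H=c["hand_eye"]; p,R=pose
    q=H[:3,:3].T@(R.T@(X-p)-H[:3,3]); th=np.arctan2(np.hypot(q[0],q[1]),q[2]); return np.array([c["cx"],c["cy"]])+c["fx"]*th*q[:2]/np.hypot(q[0],q[1])
E
python3 - <<'E'
from h import *
im=cv2.imread("pics/a_scene.png"); sd=cv2.imread("pics/a_side.png")
a=cv2.resize(im[190:410,160:400],None,fx=2.5,fy=2.5,interpolation=3)
cv2.imwrite("pics/crop1.png",a)
for n,i,box in(("scene",im,(340,250,390,300)),("side",sd,(270,222,315,256))):
    x0,y0,x1,y1=box; h=cv2.cvtColor(i,cv2.COLOR_BGR2HSV)[y0:y1,x0:x1]
    m=((h[...,1]<60)&(h[...,2]<150)).astype(np.uint8)
    k,l,s,c=cv2.connectedComponentsWithStats(m); j=1+s[1:,4].argmax(); print(n,s[j],c[j]+[x0,y0],plane(n,c[j]+[x0,y0],.008))
for u in((362,270),(374,286)): print(plane("scene",u,.01))
for u in((289,241),(302,231)): print(plane("side",u,.01))
E
```

```text
scene [  7   6  35  37 773] [365.15653299 273.73479948] [0.47186617 0.11120676 0.008     ]
side [  6   3  33  29 516] [293.55426357 239.46705426] [0.47151347 0.10683015 0.008     ]
[0.46521046 0.10338831 0.01      ]
[0.49961647 0.13343223 0.01      ]
[0.45864242 0.10301795 0.01      ]
[0.50124957 0.12839217 0.01      ]
```

View pics/crop1.png

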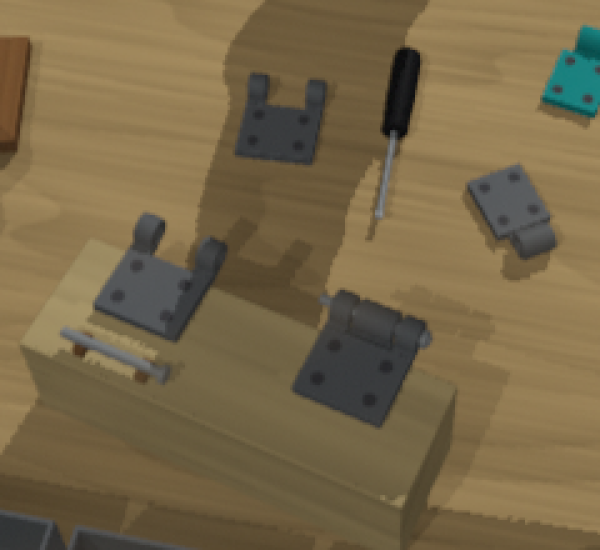

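```bash
python3 - <<'E'
from h import *
f=lambda u,z:plane("scene",(160+u[0]/2.5,190+u[1]/2.5),z)
a,b=f((323,298),.112),f((428,338),.112); print("pin ends",a,b, (a+b)/2)
for u in((151,222),(217,245)): print("knuckle tops",f(u,.124))
s,t=f((64,332),.115),f((165,374),.115);print("spare pin",s,t,(s+t)/2)
for p,q in((a,b),(s,t)): d=q-p; print("yaw",np.degrees(np.arctan2(-d[0],d[1])))
print("driver tip",f((378,215),.003))
E
```

```text
pin ends [ 0.64552299 -0.01041613  0.112     ] [0.6622658  0.06950977 0.112     ] [0.65389439 0.02954682 0.112     ]
knuckle tops [ 0.61496419 -0.14714606  0.124     ]
knuckle tops [ 0.62448861 -0.09415499  0.124     ]
spare pin [ 0.71097625 -0.18331719  0.115     ] [ 0.72826367 -0.10400655  0.115     ] [ 0.71961996 -0.14366187  0.115     ]
yaw -11.831197605944128
yaw -12.296486039017772
driver tip [0.49700243 0.00074584 0.003     ]
```

The jamb yaw is about -12° and the open gap is at about (0.621, -0.126). The leaf yaw is about 35°, with the plate at (0.463, 0.103). I'm moving over the leaf.

```bash

python3 -m inch '{"translation":[[0.3,-0.5,0],[0.55,-1,0],[0.55,-1,0],[0.55,-1,0]],"rot":[[0,0,0.1],[0,0,0.17],[0,0,0.17],[0,0,0.17]],"jaw":[87,87,87,87]}'
python3 -m inch '{"translation":[[0.3,-0.5,0],[0.55,-1,0],[0.55,-1,0],[0.55,-1,0]],"rot":[[0,0,0.1],[0,0,0.17],[0,0,0.17],[0,0,0.17]],"jaw":[87,87,87,87]}'
python3 -m inch '{"translation":[[0.3,-0.5,0],[0.55,-1,0],[0.55,-1,0],[0.55,-1,0]],"rot":[[0,0,0.1],[0,0,0.17],[0,0,0.17],[0,0,0.17]],"jaw":[87,87,87,87]}'
python3 -m inch '{"translation":[[0.3,-0.5,0],[0.55,-1,0],[0.55,-1,0],[0.55,-1,0]],"rot":[[0,0,0.1],[0,0,0.17],[0,0,0.17],[0,0,0.17]],"jaw":[87,87,87,87]}'
```

```text
time: 0.55
ee_pos: [0.2312, 0.498, 0.2333]
eef_rot: [0.054, 0.999, -0.001, 0.0]
ft_force: [-0.7, 1.3, 0.6]
width: 0.087
time: 0.95
ee_pos: [0.2873, 0.3971, 0.2336]
eef_rot: [-0.033, 0.999, -0.0, 0.001]
ft_force: [-0.3, -0.0, 0.4]
width: 0.0873
time: 1.35
ee_pos: [0.3429, 0.2971, 0.2338]
eef_rot: [-0.12, 0.993, -0.0, 0.001]
ft_force: [-0.2, 0.4, 0.9]
width: 0.0869
time: 1.75
ee_pos: [0.3985, 0.1977, 0.234]
eef_rot: [-0.207, 0.978, 0.0, 0.001]
ft_force: [0.6, 1.9, 0.2]
width: 0.0873
```

```bash

python3 -m inch '{"translation":[[0.3,-0.5,0],[0.64,-0.95,-0.5],[0.64,-0.95,-0.6],[0.64,-0.95,-0.6],[0.64,-0.95,-0.6]],"rot":[[0,0,0.1],[0,0,0.19],[0,0,0.19],[0,0,0.19],[0,0,0.19]],"jaw":[87,87,87,87,87]}'
python3 - <<'E'
from h import *
p=wpose(); im=eyes.camera("wrist"); np.savez("w1.npz",p=p[0],R=p[1]); cv2.imwrite("pics/w1.png",im); print(p, wproj(np.array([.463,.103,.01]),p))
E
```

```text
time: 2.25
ee_pos: [0.462, 0.1054, 0.1736]
eef_rot: [-0.304, 0.953, 0.0, 0.0]
ft_force: [-0.5, 0.1, 0.5]
width: 0.0865
(array([0.46204335, 0.10542714, 0.17358213]), array([[-8.15049139e-01, -5.79391508e-01,  6.17554823e-04],
       [-5.79391425e-01,  8.15049368e-01,  3.23538704e-04],
       [-6.90793245e-04, -9.41060268e-05, -9.99999757e-01]])) [315.42337744 222.20351372]
```

View pics/w1.png

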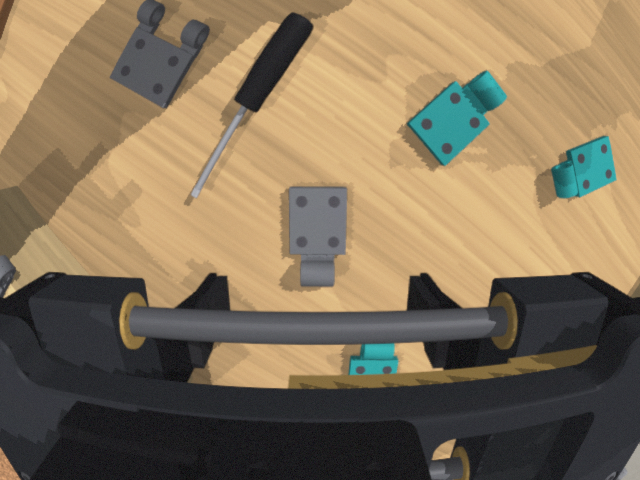

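The wrist view shows the grey leaf at (318,221), almost square to the jaws, with its knuckle at (318,273) pointing towards the gripper.

```bash
python3 - <<'E'
from h import *
d=np.load("w1.npz"); P=(d["p"],d["R"]); im=cv2.imread("pics/w1.png")
h=cv2.cvtColor(im,cv2.COLOR_BGR2HSV); m=((h[...,1]<50)&(h[...,2]<190)).astype(np.uint8)
m[:170]=0;m[295:]=0;m[:,:270]=0;m[:,370:]=0
m=cv2.morphologyEx(m,cv2.MORPH_CLOSE,np.ones((9,9)))
rows={v:np.where(m[v])[0][[0,-1]] for v in range(190,256,8)}; print(rows)
hs=[wplane(u,.010,P) for u in((302,202),(334,202),(334,242),(302,242))]; print("holes",np.mean(hs,0))
L=np.array([wplane((rows[v][0]-.5,v),.01,P) for v in rows]); R_=np.array([wplane((rows[v][1]+.5,v),.01,P) for v in rows])
for e in(L,R_): dd=np.polyfit(np.arange(len(e)),e,1)[0]; print("dir",np.degrees(np.arctan2(dd[1],dd[0])))
ys=np.where(m[:, 318])[0]; print("v range",ys[0],ys[-1], "left", np.where(m[:,300])[0][[0,-1]])
a=wplane((318,ys[0]),.01,P); mid=(L.mean(0)+R_.mean(0))/2; print("width",np.linalg.norm(L.mean(0)-R_.mean(0)))
u=np.array([np.cos(np.radians(35.4)),np.sin(np.radians(35.4)),0]); n=np.array([-u[1],u[0],0])
print("rear edge",a,"centre", a+.03*u, "lateral off of midline vs TCP",(mid-P[0])@n, "along (rear+30)",(a+.03*u-P[0])@u)
E
```

```text
{190: array([289, 346]), 198: array([289, 346]), 206: array([289, 346]), 214: array([289, 346]), 222: array([289, 345]), 230: array([289, 345]), 238: array([290, 345]), 246: array([290, 345]), 254: array([300, 344])}
holes [0.46172971 0.10484351 0.01      ]
dir 40.12451348662226
dir 34.78831245982303
v range 187 285 left [187 281]
width 0.04867268228759097
rear edge [0.43657584 0.08697095 0.01      ] centre [0.46102967 0.10434938 0.01      ] lateral off of midline vs TCP -0.0003828600625336512 along (rear+30) -0.0014505972329996466
```

```bash

python3 -m inch '{"translation":[[-0.01,-0.01,-0.3],[-0.01,-0.01,-0.7],[-0.01,-0.01,-1],[-0.01,-0.01,-1],[-0.01,-0.01,-1]],"rot":[[0,0,0],[0,0,0],[0,0,0],[0,0,0],[0,0,0]],"jaw":[70,70,70,70,70]}'
python3 -m inch '{"translation":[[0,0,-0.2],[0,0,-0.4],[0,0,-0.55],[0,0,-0.6],[0,0,-0.6],[0,0,-0.6]],"rot":[[0,0,0],[0,0,0],[0,0,0],[0,0,0],[0,0,0],[0,0,0]],"jaw":[70,70,70,70,70,70]}'
```

```text
time: 2.8
ee_pos: [0.4616, 0.1065, 0.0757]
eef_rot: [-0.306, 0.952, 0.0, 0.002]
ft_force: [0.3, -0.1, 0.5]
width: 0.0704
time: 3.4
ee_pos: [0.4627, 0.1072, 0.0172]
eef_rot: [-0.306, 0.952, 0.001, 0.003]
ft_force: [0.4, -0.7, 0.6]
width: 0.07
```

```bash

python3 -m inch '{"translation":[[-0.02,-0.03,-0.04],[-0.02,-0.03,-0.04],[-0.02,-0.03,-0.04]],"rot":[[0,0,0],[0,0,0],[0,0,0]],"jaw":[70,70,70]}'
python3 -m inch '{"translation":[[0,0,0],[0,0,0],[0,0,0],[0,0,0],[0,0,0],[0,0,0],[0,0,0],[0,0,0]],"rot":[[0,0,0],[0,0,0],[0,0,0],[0,0,0],[0,0,0],[0,0,0],[0,0,0],[0,0,0]],"jaw":[40,40,40,40,40,40,40,40]}' 35
```

```text
time: 3.7
ee_pos: [0.4608, 0.1041, 0.0134]
eef_rot: [-0.305, 0.952, 0.001, 0.003]
ft_force: [-0.9, -1.1, -0.7]
width: 0.0704
time: 4.5
ee_pos: [0.4608, 0.1041, 0.0135]
eef_rot: [-0.306, 0.952, 0.001, 0.003]
ft_force: [-0.7, -0.1, 0.6]
width: 0.0494
```

```bash

python3 -m inch '{"translation":[[0,0,0.2],[0,0,0.5],[0,0,0.8],[0,0,1],[0,0,1],[0,0,1]],"rot":[[0,0,0],[0,0,0],[0,0,0],[0,0,0],[0,0,0],[0,0,0]],"jaw":[40,40,40,40,40,40]}'
python3 -m inch '{"translation":[[0.1,-0.3,0.2],[0.18,-0.6,0.4],[0.18,-0.9,0.5],[0.18,-1,0.5],[0.18,-1,0.5],[0.18,-1,0.5]],"rot":[[0,0,-0.1],[0,0,-0.2],[0,0,-0.3],[0,0,-0.4],[0,0,-0.4],[0,0,-0.4]],"jaw":[40,40,40,40,40,40]}'
python3 -m inch '{"translation":[[0.1,-0.3,0],[0.18,-0.6,0],[0.18,-0.9,0],[0.18,-1,0],[0.18,-1,0],[0.18,-1,0],[0.18,-1,0]],"rot":[[0,0,-0.1],[0,0,-0.2],[0,0,-0.3],[0,0,-0.39],[0,0,-0.39],[0,0,-0.39],[0,0,-0.39]],"jaw":[40,40,40,40,40,40,40]}'
python3 - <<'E'
from h import *
p=wpose(); im=eyes.camera("wrist"); np.savez("w2.npz",p=p[0],R=p[1]); cv2.imwrite("pics/w2.png",im); print(p)
for n in("scene","side"): cv2.imwrite(f"pics/b_{n}.png",eyes.camera(n))
E
```

```text
time: 5.1
ee_pos: [0.4606, 0.1042, 0.1131]
eef_rot: [-0.306, 0.952, 0.001, 0.003]
ft_force: [-1.2, 1.3, -0.9]
width: 0.0492
time: 5.7
ee_pos: [0.478, 0.0048, 0.162]
eef_rot: [-0.103, 0.995, 0.0, 0.002]
ft_force: [-1.2, 0.3, -0.9]
width: 0.0493
time: 6.4
ee_pos: [0.496, -0.0935, 0.1616]
eef_rot: [0.098, 0.995, -0.0, 0.002]
ft_force: [0.1, -0.2, -1.0]
width: 0.0496
(array([ 0.49602946, -0.09346519,  0.16159599]), array([[-9.80594628e-01,  1.96017425e-01,  3.36822903e-03],
       [ 1.96016455e-01,  9.80600411e-01, -6.18995136e-04],
       [-3.42422060e-03,  5.32450099e-05, -9.99994136e-01]]))
```

View pics/w2.png

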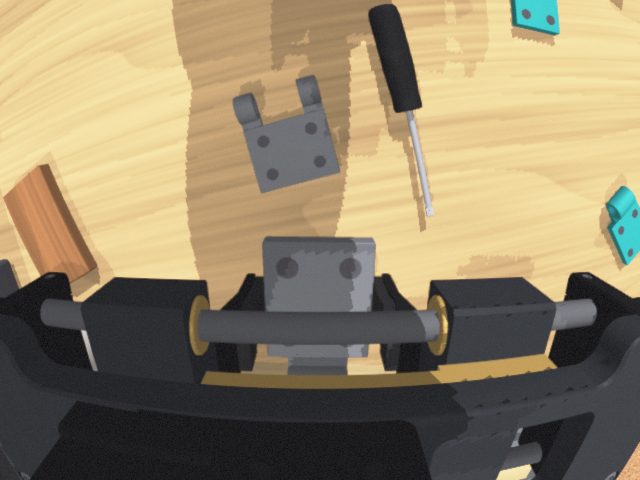

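The leaf is held, with its plate edges centred between the fingers, but the hinge is hidden behind the gripper. I'll carry the leaf high over the block so the wrist camera sees the open hinge from close by.

```bash

python3 -m inch '{"translation":[[0,0,0.3],[0.3,0,0.6],[0.6,-0.1,0.7],[1,-0.25,0.7],[1,-0.25,0.7],[1,-0.25,0.7]],"rot":[[0,0,0],[0,0,0],[0,0,-0.01],[0,0,-0.01],[0,0,-0.01],[0,0,-0.01]],"jaw":[40,40,40,40,40,40]}'
python3 -m inch '{"translation":[[0.3,-0.05,0],[0.6,-0.1,0],[1,-0.22,0],[1,-0.22,0],[1,-0.22,0],[1,-0.22,0]],"rot":[[0,0,0],[0,0,0],[0,0,0],[0,0,0],[0,0,0],[0,0,0]],"jaw":[40,40,40,40,40,40]}'
python3 - <<'E'
from h import *
p=wpose(); im=eyes.camera("wrist"); np.savez("w3.npz",p=p[0],R=p[1]); cv2.imwrite("pics/w3.png",im); print(p)
E
```

```text
time: 7.15
ee_pos: [0.596, -0.1192, 0.2307]
eef_rot: [0.105, 0.995, -0.001, 0.001]
ft_force: [-0.1, 0.7, -0.3]
width: 0.0496
time: 7.75
ee_pos: [0.6951, -0.1411, 0.2319]
eef_rot: [0.105, 0.994, -0.0, 0.001]
ft_force: [-0.2, 0.1, -0.5]
width: 0.0494
(array([ 0.69506055, -0.14106098,  0.23190933]), array([[-9.78007497e-01,  2.08553631e-01,  2.59201849e-03],
       [ 2.08551183e-01,  9.78010737e-01, -1.18426785e-03],
       [-2.78200528e-03, -6.17654318e-04, -9.99995939e-01]]))
```

View pics/w3.png

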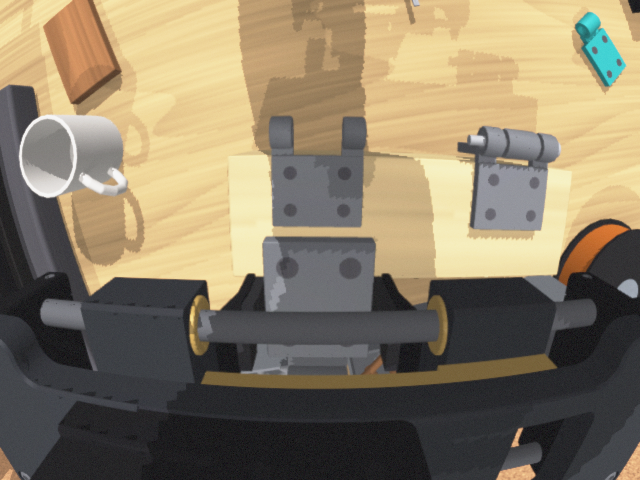

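The open hinge is fully visible: knuckles at (282,133) and (354,133), plate from about (272,155) to (363,227). The held leaf's rear edge is at row 238. Next I'll pick edges to sub-pixel.

```bash
python3 - <<'E'
from h import *
im=cv2.imread("pics/w3.png"); cv2.imwrite("pics/w3c.png",cv2.resize(im[105:265,245:395],None,fx=3.7,fy=3.7,interpolation=cv2.INTER_CUBIC))
E
```

```text
(no output)
```

View pics/w3c.png

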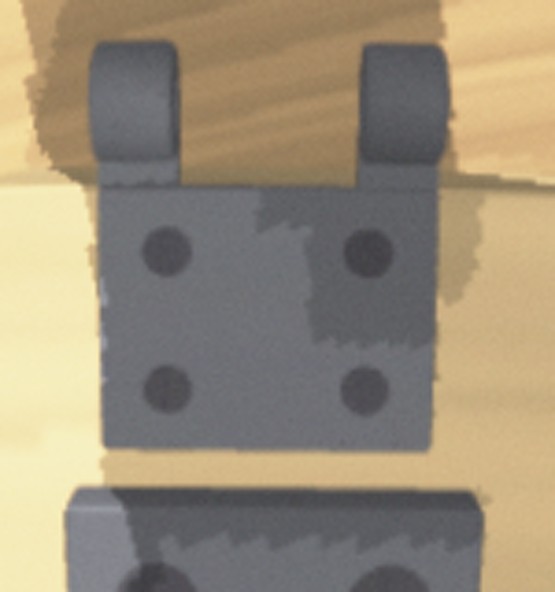

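```bash
python3 - <<'E'
from h import *
d=np.load("w3.npz"); P=(d["p"],d["R"]); g=lambda u,z: wplane((u[0]/3.7+244.6,u[1]/3.7+104.6),z,P)
fl,fr,rl,rr=[g(u,.110) for u in((99,186),(438,186),(105,448),(431,450))]
il,ir=g((180,178),.110),g((358,178),.110)
ang=lambda a,b:np.degrees(np.arctan2(-(b-a)[0],(b-a)[1])); N=np.linalg.norm
print("front",fl,fr,N(fl-fr),ang(fl,fr),"rear",N(rl-rr),ang(rl,rr),"depth",N((fl+fr-rl-rr)/2),"inner gap",N(il-ir),(il+ir)/2,(fl+fr)/2)
hh=[g(u,.110) for u in((166,252),(367,252),(167,390),(364,390))]; print("holes",ang(hh[0],hh[1]),ang(hh[2],hh[3]),np.mean(hh,0))
x=(fl+fr-rl-rr);print("yaw from depth axis",np.degrees(np.arctan2(-x[1],-x[0])))
psi=np.radians(-12); ux=np.array([np.cos(psi),np.sin(psi),0]); uy=np.array([-ux[1],ux[0],0])
print("gap from plate",(fl+fr)/2-.017*ux); 
k=[g(u,.112) for u in((135,101),(404,102))]; print("gap from knuckles",np.mean(k,0),ang(*k),N(k[0]-k[1]))
z=P[0][2]-.0035
a,b=g((66,515),z),g((483,515),z); m=(a+b)/2; R=P[1]
print("leaf rear width",N(a-b),"yaw",ang(a,b),"tool yaw",np.degrees(np.arctan2(-R[1,0],-R[0,0])),"rear edge in tool",R.T@(m-P[0]))
a,b=g((80,490),z-.01),g((475,491),z-.01); print("bottom",N(a-b),R.T@((a+b)/2-P[0]))
E
```

```text
front [ 0.6285756  -0.16255385  0.11      ] [ 0.64260335 -0.09692045  0.11      ] 0.06711573570706668 -12.064246867704352 rear 0.06690650126369557 -12.390733590861343 depth 0.05373657124637175 inner gap 0.03509085874347139 [ 0.63427388 -0.12934279  0.11      ] [ 0.63558947 -0.12973715  0.11      ]
holes -12.065056679669237 -12.042898891893286 [ 0.66230328 -0.13595463  0.11      ]
yaw from depth axis -12.177218340981433
gap from plate [ 0.61896096 -0.12620265  0.11      ]
gap from knuckles [ 0.61931359 -0.12604314  0.112     ] -12.283498248811453 0.052434877950075336
leaf rear width 0.04923351245849679 yaw -12.02157467483613 tool yaw -12.037508639865036 rear edge in tool [ 0.02782763 -0.00015929  0.0034227 ]
bottom 0.04936348272095801 [0.02808133 0.0002323  0.01342179]
```

The measurements agree: gap at (0.619, -0.126), yaw -12.1°, and the leaf bore about 49 mm ahead of the TCP. The TCP target is therefore (0.571, -0.116, 0.1135). I'm backing off, going down in front of the block, then moving in.

```bash

python3 -m inch '{"translation":[[-0.3,0.06,0],[-0.6,0.13,0],[-0.98,0.2,0],[-0.98,0.2,0],[-0.98,0.2,0]],"rot":[[0,0,0],[0,0,0],[0,0,0],[0,0,0],[0,0,0]],"jaw":[40,40,40,40,40]}'
python3 -m inch '{"translation":[[-0.3,0.06,0],[-0.6,0.13,0],[-0.97,0.2,0],[-0.97,0.2,0],[-0.97,0.2,-0.1],[-0.97,0.2,-0.1]],"rot":[[0,0,0],[0,0,0],[0,0,0],[0,0,0],[0,0,0],[0,0,0]],"jaw":[40,40,40,40,40,40]}'
python3 -m inch '{"translation":[[0,0,-0.3],[0,0,-0.6],[0,0,-1],[0,0,-1],[0,0,-1],[0,0,-1]],"rot":[[0,0,0],[0,0,0],[0,0,0],[0,0,0],[0,0,0],[0,0,0]],"jaw":[40,40,40,40,40,40]}'
python3 -c "
from h import *
p,R=wpose();print(p,R,(np.array([.571,-.1158,.1135])-p)*10,np.degrees(np.arctan2(-R[1,0],-R[0,0])))"
```

```text
time: 8.3
ee_pos: [0.5963, -0.1201, 0.2335]
eef_rot: [0.104, 0.995, 0.001, 0.003]
ft_force: [1.3, 0.5, -0.1]
width: 0.0493
time: 8.9
ee_pos: [0.4998, -0.0999, 0.2227]
eef_rot: [0.104, 0.995, 0.001, 0.002]
ft_force: [-0.1, -0.2, -0.2]
width: 0.0497
time: 9.5
ee_pos: [0.5012, -0.1004, 0.1245]
eef_rot: [0.104, 0.995, 0.001, 0.004]
ft_force: [-0.5, 0.0, 0.0]
width: 0.0494
[ 0.50120648 -0.10037296  0.12445338] [[-9.78187540e-01  2.07594168e-01  7.33476596e-03]
 [ 2.07603733e-01  9.78212849e-01  5.59323793e-04]
 [-7.05884995e-03  2.06984836e-03 -9.99972944e-01]] [ 0.69793523 -0.15427038 -0.10953384] -11.982264685366598
```

```bash

python3 -m inch '{"translation":[[0.1,-0.02,-0.11],[0.25,-0.055,-0.11],[0.4,-0.09,-0.11],[0.4,-0.09,-0.11],[0.4,-0.09,-0.11],[0.4,-0.09,-0.11]],"rot":[[0,0,0],[0,0,0],[0,0,0],[0,0,0],[0,0,0],[0,0,0]],"jaw":[40,40,40,40,40,40]}'
python3 - <<'E'
from h import *
p,R=wpose();print(p,(np.array([.571,-.1158,.1135])-p)*10,np.degrees(np.arctan2(-R[1,0],-R[0,0])))
a=eyes.camera("scene");b=eyes.camera("side")
f=lambda n,i:[int(v) for v in proj(n,np.array([.61,-.125,.115]))]
o=[]
for n,i in(("scene",a),("side",b)):
    u,v=f(n,i); print(n,u,v); o.append(cv2.resize(i[v-45:v+45,u-50:u+50],(400,360),interpolation=3))
cv2.imwrite("pics/c1.png",np.hstack(o))
E
```

```text
time: 10.1
ee_pos: [0.541, -0.1093, 0.1141]
eef_rot: [0.104, 0.995, 0.001, 0.004]
ft_force: [-0.1, 0.8, -0.6]
width: 0.0494
[ 0.54098028 -0.10930504  0.11410011] [ 0.3001972  -0.0649496  -0.00600107] -11.988239335030237
scene 233 281
side 392 247
```

View pics/c1.png

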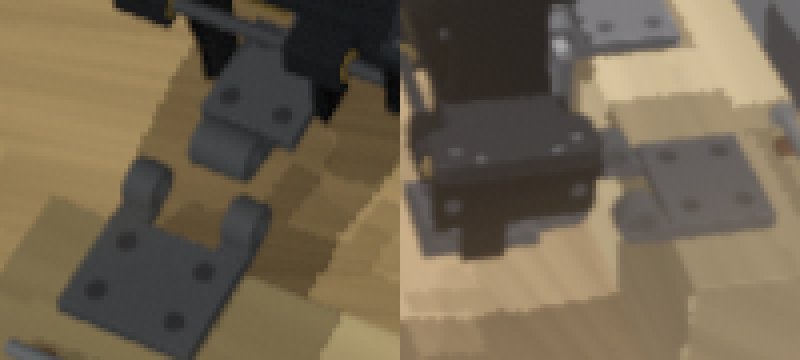

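The scene crop shows the knuckle at (228,150). It is in line with the gap centre at (197,203) along the hinge's axis direction, so I'm moving in the last 30 mm slowly.

```bash

python3 -m inch '{"translation":[[0.05,-0.01,-0.006],[0.1,-0.02,-0.006],[0.15,-0.03,-0.006],[0.2,-0.042,-0.006],[0.25,-0.053,-0.006],[0.3,-0.065,-0.006],[0.3,-0.065,-0.006],[0.3,-0.065,-0.006],[0.3,-0.065,-0.006]],"rot":[[0,0,0],[0,0,0],[0,0,0],[0,0,0],[0,0,0],[0,0,0],[0,0,0],[0,0,0],[0,0,0]],"jaw":[40,40,40,40,40,40,40,40,40]}'
python3 - <<'E'
from h import *
p,R=wpose();print(p,r.read_state()["ft_force"],(np.array([.571,-.1158,.1135])-p)*10,R[2])
a=eyes.camera("scene");b=eyes.camera("side");o=[]
for n,i in(("scene",a),("side",b)):
    u,v=[int(v) for v in proj(n,np.array([.61,-.125,.115]))]; cv2.imwrite(f"pics/d_{n}.png",i); o.append(cv2.resize(i[v-30:v+38,u-40:u+35],(400,363),interpolation=3))
cv2.imwrite("pics/c2.png",np.hstack(o))
E
```

```text
time: 11.1
ee_pos: [0.5707, -0.1157, 0.1132]
eef_rot: [0.104, 0.995, 0.001, 0.004]
ft_force: [-0.6, 0.2, 0.6]
width: 0.0496
[ 0.57070637 -0.11570781  0.11318368] [-0.62898035  0.15129926  0.55181983] [ 0.00293626 -0.0009219   0.00316318] [-0.00706859  0.00263552 -0.99997154]
```

View pics/c2.png

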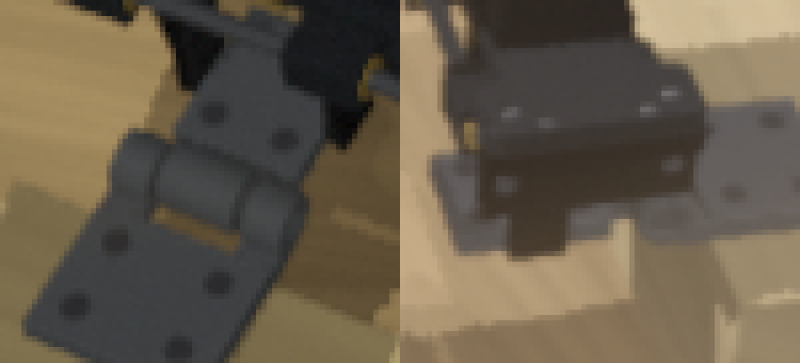

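The knuckle sits between the two outer ones with daylight behind it. It may be 1–2 mm short, so I'll take one closer, averaged look.

```bash
python3 - <<'E'
from h import *
a=np.mean([eyes.camera("scene").astype(float) for _ in range(6)],0)
x0,y0=208,266; c=a[y0:y0+38,x0:x0+50]; c=np.clip((c-30)*2.0,0,255).astype(np.uint8)
c=cv2.resize(c,None,fx=15,fy=15,interpolation=cv2.INTER_CUBIC)
g=np.array([.619,-.1261,.112]); ux=np.array([.978,-.2085,0]); uy=np.array([.2085,.978,0])
pr=lambda X:tuple(int(v) for v in (proj("scene",X)-[x0-.5,y0-.5])*15)
print("mm per px: x",(np.array(pr(g+.01*ux))-pr(g)),"z",(np.array(pr(g+np.array([0,0,.01])))-pr(g)),pr(g))
cv2.imwrite("pics/c3.png",c)
E
```

```text
mm per px: x [-39  63] z [ -9 -44] (359, 308)
```

View pics/c3.png

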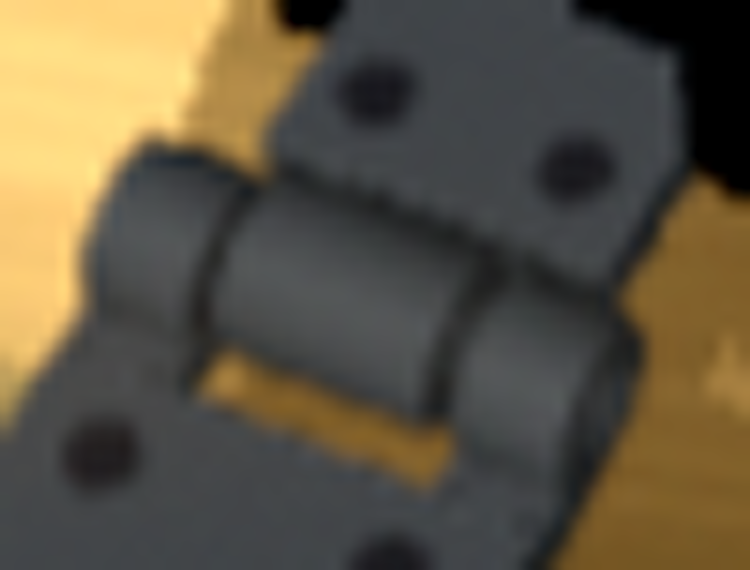

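The lateral gaps are equal, but the knuckle sits about 2 mm short (-x) of the outer knuckles' line. I'm nudging it in by 2 mm.

```bash

python3 -m inch '{"translation":[[0.01,-0.002,0.003],[0.02,-0.004,0.003],[0.02,-0.004,0.003],[0.02,-0.004,0.003],[0.02,-0.004,0.003]],"rot":[[0,0,0],[0,0,0],[0,0,0],[0,0,0],[0,0,0]],"jaw":[40,40,40,40,40]}'
python3 - <<'E'
from h import *
a=np.mean([eyes.camera("scene").astype(float) for _ in range(6)],0)
s=r.read_state(); print(s["ee_pos"],s["ft_force"],s["torque"],s["width"],np.abs(s["joint_vel"]).max())
x0,y0=208,266; c=a[y0:y0+38,x0:x0+50]; c=np.clip((c-30)*2.0,0,255).astype(np.uint8)
cv2.imwrite("pics/c4.png",cv2.resize(c,None,fx=15,fy=15,interpolation=cv2.INTER_CUBIC))
E
```

```text
time: 12.0
ee_pos: [0.5729, -0.1161, 0.1136]
eef_rot: [0.104, 0.995, 0.001, 0.004]
ft_force: [0.9, 0.1, -0.6]
width: 0.0492
[ 0.57288002 -0.11606775  0.11360741] [ 0.13262684 -0.53954261 -1.24781466] [0.07223884 0.03872567 0.01021318] 0.04924138970946887 0.0015325214058126422
```

View pics/c4.png

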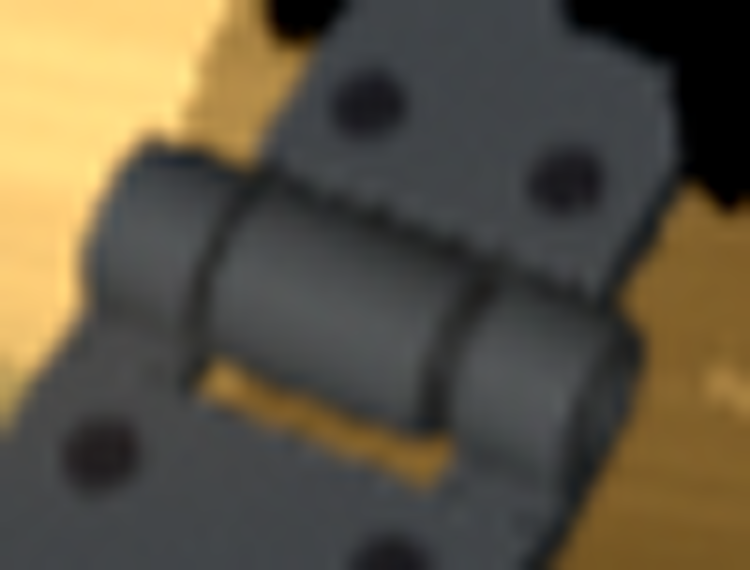

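The knuckle line is now straight. The daylight gap measures about 51 px against 54 expected, the side gaps are equal, and there is no contact force. I'm handing in.

```bash
python3 -c "
from bench import r
print(r.close_job())"
```

```text
the job is handed in; nothing more can be done
None
```

I gripped the grey single-knuckle leaf by its long edges and carried it to the open half hinge, the one at the block's -y end. It is held there in the air, knuckle between the two outer knuckles, level and pointing away from the block. I handed in at about 12 s.

- **Position:** the TCP ended at (0.573, -0.116, 0.1136). The yaw is about -12°, matching the block, and the tilt is about 0.4°, as it was when I gripped the leaf.
- **Alignment:** the last zoomed picture shows the three knuckles in line, with equal gaps on each side. The daylight behind the knuckle is about 51 px against 54 px expected, under half a millimetre off.
- **Contact:** outside force on the tool stayed around 1 N, so I saw no sign of it pressing on the hinge. The jaws held steady at 49 mm.
- **Disagreement:** the wrist-camera estimate put the knuckle about 2 mm short of the hole line compared with the scene camera. I followed the scene camera and moved it in by 2 mm.
- **Not confirmed:** the gripper blocked the side camera's view of the knuckle at the end. The height therefore rests on the measured TCP height and the heights you gave, not on a picture.

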